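# Clamp a closed chocolate mould in the screw press

## Robot

A 6-joint arm with a two-finger parallel gripper is mounted at the origin on a cart in front of the work surface, level with it; the furniture and walls round the work are solid. World frame = base frame: x ahead of the robot, y to its left, z up, the work surface at z = 0. Lengths are in m, angles in rad, forces in N, time in s.
With the tool pointing down it reaches from about 0.325 to 0.85 m from the base axis. Payload 15.5 kg.
Tool frame: the origin (TCP) lies on the front face of the gripper's body, between the roots of the fingers; the fingertips stand 78 mm ahead of it and the grasp point (between the pads) lies 60 mm ahead of it (robot.tip_extent is the z of the fingertips in the tool frame, in m); z points along the fingers, y is the line along which they close (so a half turn about z gives the same grasp; the last joint's range is limited). The gripper opens to 91 mm and grips with 3 to 60 N. Pads are 32 mm wide; open, the fingers measure 118 mm over their backs; the gripper's body (76 mm by 178 mm) begins 60 mm behind the grasp point.
Start: joints at [1.038, 0.494, 1.345, -0, 1.302, -0.096], TCP at [0.264, 0.566, 0.292] pointing down, gripper open.
Joint ranges: [-2.91, 2.91], [-0.82, 2.16], [0.22, 2.67], [-1.22, 4.37], [0.12, 2.79], [-3.08, 3.08]. Speed limits (rad/s): [1.89, 1.89, 2.57, 3.01, 3.01, 3.01].

## Interface

Orientations are given as a rotation vector (axis times angle).
In Python, from rig import robot gives the robot as it stands.
- The arm moves only by the shell command python3 -m crank 'ROWS' [FORCE]. ROWS is JSON, a list of rows, each an object with "translation": the shift along the tool's x, y, z normalised to -1 to 1, where 1 is 400 mm, a list of three; "roll": the turn about the tool's z normalised to -1 to 1, where 1 is 180 degrees; "gripper": the opening, from 0 (shut) to 1 (fully open). A call has 1 to 20 rows; each row is the pose to reach, as a shift and turn from the pose commanded when the call began, along the tool's axes at that moment, turning the shorter way round; what a row does not reach only later rows make up. A row lasts 1/12 s, in which the tool goes at most 41.7 mm and 7.16 degrees, less where a joint would pass 70% of its speed; a pose out of reach is approached as far as the arm can. A call with a number of a shift or a turn outside -1 to 1 is refused whole. A call with a gripper value outside its range is refused whole. The fingers move at their own pace and stop on an object; FORCE is the grip in N (left out, the last holds). Time passes only in rows, so rows that repeat a pose let the fingers close. It gives the time, the measured TCP pose, the force, the opening and the grip force at its end, in the units of the state.
- robot.read_state(): the state, without advancing time (a new reading comes with each control period).
- robot.snapshot(name): name is "scene" or "top"; returns a dict with "frame" (480x640x3 uint8, blue, green, red), "camera_matrix" (3x3 intrinsics, pixels), "eye" and "attitude" of the camera in the world. Camera axes: x right, y down, z forward; pixel columns grow to the right and rows downward; lengths in m; the calibration is good to about 2 mm. A picture is of the moment at which its call begins. There is no depth.
- robot.sign_off(): hands the job in; it is judged then, once.
The state is a dict: "time": time; "qpos": joint angles; "joint_velocities": joint speeds; "effort": joint torques, N m; "tool_pos": TCP position; "ee_rot": TCP orientation; "force": force on the tool from outside, world axes, zero at the start; "wrist_torque": the same for the moment, N m; "width": finger opening in m; "finger_force": force on a finger pad.
Only numpy, scipy, OpenCV 4.12 (cv2) and the standard library are available. Lean on these libraries where they do the work, as an engineer would, in place of code of your own. Each camera call takes 0.05 s, during which the arm holds its last target. There are 200 camera calls.

## Task

Set the closed two-part chocolate mould flat into the nest on the press's pulled-out tray and push the tray fully home under the screw. Then turn the T-knob clockwise until the foot just touches the mould, give it a quarter of a turn more and leave it like that; tighter would crack the mould. Leave the other things on the table where they are.

Things in the scene. Friction and masses are not known exactly. Their poses are not given: they have to be found in the camera images.
- mould_center (a point): Centre of the closed two-part mould: a flat clear plastic block 100 x 56 x 44 mm (x, y, z of its own frame) with three dark chocolate shapes inside and a small steel clip on each short end. It lies loose on the table, about 0.3 kg; grip it across the 56 mm sides. Either end may point forward.
- mould: The same mould; origin at the centre of its underside, x along its 100 mm length.
- nest (a point): Centre of the nest's floor on the press's steel tray, where the centre of the mould's underside belongs. x points into the press, along the mould's length. Corner locators with outward-leaning lips leave the mould 2 mm play on each side; they rise 9 mm above the floor, lips to 15 mm. The middle 70 mm of the long sides is open.
- tray_knob (a point): Middle of the thick top (19 mm diameter) of the black upright knob on the tray's front end, 94 mm in front of the nest's centre, 31 mm above its floor. The knob's top is 14 mm higher, its foot 31 mm lower. Pinch it from above or push it.
- tray (a joint): How far the tray is pulled out of the press, m: 0 = fully home against the stop (nest under the screw), at most 0.12. Slides with about 2 N of friction.
- knob: Black T-shaped knob on top of the vertical press screw, which it carries together with the foot; origin in the middle of its grip bar, on the screw's axis. The bar is 60 mm long (its own x), 12 mm thick (y), 24 mm high (z). Clockwise seen from above (negative about z) drives the screw down, and the knob with it, 8 mm a turn. It stays where it is left.
- screw_nut (a point): Top of the brass nut in the press's arm, on the screw's axis. Below the arm hangs the round black foot (44 mm), sprung: first touch takes 9 N, then 3.5 N more per mm of screw travel. Free, the knob turns with 0.02 to 0.03 N m; once the foot rubs on the mould it takes 0.15 N m or more (at rest 0.05 N m of this may stay). Touch comes 0.15 to 0.55 turn from the start and must be felt.
- press: The grey screw press, fixed to the table: base plate, rear column, arm with the screw, 164 mm high without the knob. Origin on the table under the screw's axis; its front, where the tray comes out, faces its own -x.
- tin_a: Bystander: round red cocoa tin, the farther of two, 64 mm across and high, origin under its centre. Leave it.
- half_shell: Bystander: drizzled chocolate half shell, 106 mm across, 46 mm high, on the bare table right of the press, origin under its centre. Leave it.
- pack: Bystander: flat yellow pack of sweets, 46 x 96 x 22 mm, origin under its centre. Leave it.
Things that resemble listed ones, but are neither listed nor needed, are in the scene too. Leave any turquoise or yellow look-alike of the mould alone.

How it is judged:
By the outcome, as a careful person would: the job done as asked, in the order asked, and still so for the second after the job is handed in, with the robot touching nothing.
It also fails if it takes over 72 s, if anything falls off the work surface, if the arm or the gripper's body presses on something with over 40 N, if the wrist force passes 120 N, or if a joint passes its speed limit or range.

## Working session

There is one attempt and no reset: what is moved stays moved. The work goes in short steps, Python scripts to look and compute and a shell command to move; the robot and the scene stay as the last step left them, time stands still between calls to the robot, and variables do not carry over. Pictures are saved under pics/ and viewed, at most 10 in all, crops included, and the job is handed in when it is done.

```bash
mkdir -p pics; ls; python3 - <<'E'
from rig import robot
import cv2
for n in("scene","top"):
    s=robot.snapshot(n); cv2.imwrite(f"pics/{n}0.png",s["frame"]); print(n,s["camera_matrix"],s["eye"],s["attitude"])
print(robot.read_state())
E
```

```text
pics
scene [[449.01201852   0.         319.28147343]
 [  0.         449.01201852 232.19499234]
 [  0.           0.           1.        ]] [-0.21663888 -0.72637542  0.87218591] [-2.03699941  1.03607982 -0.52130874]
top [[540.23909962   0.         317.55435897]
 [  0.         540.23909962 235.51733163]
 [  0.           0.           1.        ]] [ 0.29715331 -0.20728852  1.5133173 ] [-2.10582616  2.1355327  -0.18751513]
{'time': 0.1, 'qpos': array([ 1.03849196e+00,  4.94126481e-01,  1.34603745e+00, -5.72344923e-06,
        1.30251946e+00, -9.54849383e-02]), 'joint_velocities': array([-0.0013228 , -0.00124007, -0.00148094, -0.00077583, -0.00048564,
       -0.00075168]), 'effort': array([ 1.81543706e-03, -8.80232620e+01, -3.82541120e+01,  7.06606312e-02,
        4.82979545e-02,  1.76695693e-06]), 'tool_pos': array([0.26427608, 0.56610411, 0.29170522]), 'ee_rot': array([-6.80637846e-01, -3.06663511e+00,  1.63211477e-03]), 'force': array([ 0.52238867, -0.07666508,  0.09731525]), 'wrist_torque': array([-0.00592844, -0.0084329 ,  0.01632499]), 'finger_force': 0.0, 'width': 0.09130959887985961}
```

View pics/scene0.png

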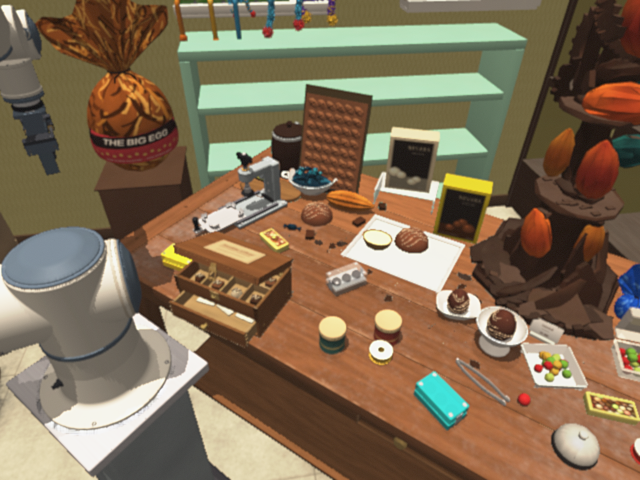

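View pics/top0.png

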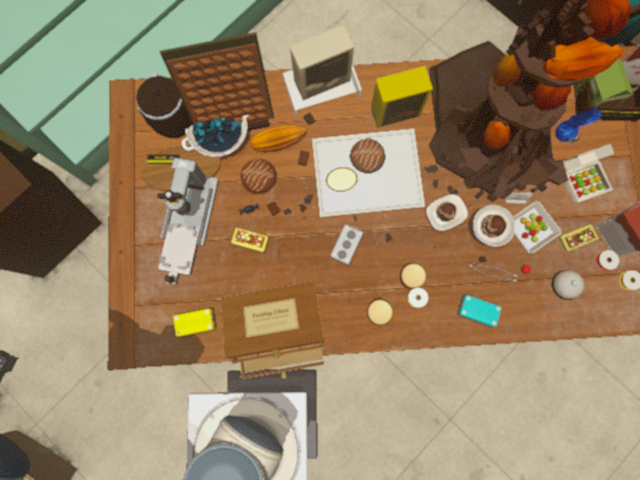

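Candidates for the mould: clear block with 3 dark shapes at top (347,244) / scene (347,278); turquoise look-alike at top (481,310); yellow look-alike at top (194,322); small yellow packs at top (249,239) and (579,237). By the description I choose (347,244); next come the close crops and a first measurement.

```bash
cat > h.py <<'E'
import numpy as np,cv2
from scipy.spatial.transform import Rotation as R
def cam(s): return s["camera_matrix"],np.array(s["eye"]),R.from_rotvec(s["attitude"]).as_matrix()
def proj(s,p):
    K,e,A=cam(s); q=(np.atleast_2d(p)-e)@A@K.T; return q[:,:2]/q[:,2:]
def back(s,uv,z):
    K,e,A=cam(s); uv=np.atleast_2d(uv).astype(float); d=np.c_[uv,np.ones(len(uv))]@np.linalg.inv(K).T@A.T
    return e+d*((z-e[2])/d[:,2])[:,None]
def crop(s,u,v,w,h,k): return cv2.resize(s["frame"][v:v+h,u:u+w],None,fx=k,fy=k,interpolation=cv2.INTER_CUBIC)
E
python3 - <<'E'
from h import *
from rig import robot
t=robot.snapshot("top"); c=robot.snapshot("scene")
a=crop(t,150,150,80,140,4); b=crop(t,320,214,60,60,4); d=crop(c,180,140,120,100,4); e=crop(c,310,250,75,60,4)
im=np.zeros((600,800,3),np.uint8); im[:560,:320]=a; im[:400,320:800]=d; im[:0]; 
im[400:600,320:520]=cv2.resize(b,(200,200)); im[400:600,520:770]=cv2.resize(e,(250,200))
cv2.imwrite("pics/crop1.png",im)
print(R.from_rotvec(t["attitude"]).as_matrix().round(3))
print(back(t,[[347,244],[0,0],[640,480],[172,279],[173,200]],0.044))
print(proj(t,[[0,0,0],[0.264,.566,.292]]),proj(c,[[0,0,0],[.264,.566,.292]]), proj(c,back(t,[[347,244]],.044)))
E
```

```text
[[-0.013 -0.983  0.184]
 [-1.     0.015  0.007]
 [-0.01  -0.184 -0.983]]
[[ 0.54689972 -0.27750852  0.044     ]
 [ 1.31254297  0.75645965  0.044     ]
 [-0.07134724 -1.00649153  0.044     ]
 [ 0.4569501   0.20274581  0.044     ]
 [ 0.67944589  0.20804953  0.044     ]]
[[246.4884778  451.36228159]
 [-25.03205363 356.29995157]] [[108.01571459 372.72137002]
 [ 41.848372   141.54139337]] [[346.0574702  273.97246038]]
```

View pics/crop1.png

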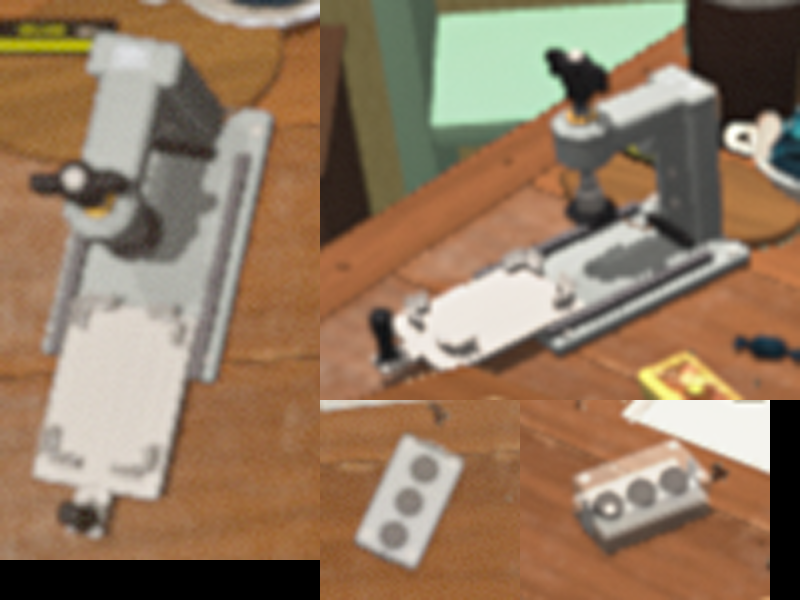

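Crop confirms: the chosen block at top (347,244) is clear grey with three dark round shapes and end clips. The press has its tray out toward the robot; tray knob at top about (171,278), T-knob at top about (168,196). Now precise measurement.

```bash
cat > mould.py <<'E'
from h import *
from scipy.optimize import minimize
def box(p,z=0,L=.1,W=.056,H=.044):
    c,s=np.cos(p[2]),np.sin(p[2]); q=np.array([[a*L/2,b*W/2,h*H] for a in(-1,1) for b in(-1,1) for h in(0,1)])
    return np.c_[p[0]+c*q[:,0]-s*q[:,1],p[1]+s*q[:,0]+c*q[:,1],z+q[:,2]]
def mask(s,p0,r=28):
    u,v=proj(s,[p0[0],p0[1],.022])[0].astype(int); f=cv2.cvtColor(s["frame"],cv2.COLOR_BGR2HSV)
    m=np.zeros(f.shape[:2],np.uint8); m[v-r:v+r,u-r:u+r]=(f[v-r:v+r,u-r:u+r,1]<85)*255
    n,l,st,_=cv2.connectedComponentsWithStats(m); k=1+np.argmax(st[1:,4]); return (l==k).astype(np.float32),st[k]
def sil(s,p,sh,k=8):
    h=cv2.convexHull(proj(s,box(p)).astype(np.float32))
    u,v,w,hh=sh; im=np.zeros((hh*k,w*k),np.uint8)
    cv2.fillConvexPoly(im,np.round(((h-[u,v]+.5)*k-.5)*16).astype(np.int32),255,shift=4)
    return cv2.resize(im,(w,hh),interpolation=cv2.INTER_AREA)/255.
def fit(views,p0):
    D=[]
    for s in views:
        m,st=mask(s,p0); sh=(st[0]-8,st[1]-8,st[2]+16,st[3]+16); D.append((s,m[sh[1]:sh[1]+sh[3],sh[0]:sh[0]+sh[2]],sh)); print("area",st)
    f=lambda p:sum(np.abs(sil(s,p,sh)-m).sum() for s,m,sh in D)
    return min((minimize(f,[p0[0],p0[1],y],method="Nelder-Mead",options=dict(initial_simplex=[[p0[0],p0[1],y],[p0[0]+.01,p0[1],y],[p0[0],p0[1]+.01,y],[p0[0],p0[1],y+.2]],xatol=1e-5,fatol=1e-2)) for y in np.arange(0,3.1,.4)),key=lambda r:r.fun)
E
python3 - <<'E'
from mould import *
from rig import robot
t=robot.snapshot("top"); c=robot.snapshot("scene")
for v in([t],[c],[t,c]):
    r=fit(v,[.545,-.277]); print(r.x,r.fun)
a=crop(t,155,220,45,70,8); d=crop(c,190,195,72,44,6); e=crop(c,232,150,50,55,6);
im=np.zeros((600,800,3),np.uint8); im[:560,:360]=a; im[:264,368:800]=d; im[266:596,368:668]=e
for i in range(0,45,5): cv2.line(im,(i*8+4,560),(i*8+4,575 if i%10 else 590),(0,255,255))
for i in range(0,70,5): cv2.line(im,(360,i*8+4),(364 if i%10 else 368,i*8+4),(0,255,255))
cv2.imwrite("pics/crop2.png",im)
E
```

```text
area [330 224  33  41 792]
[ 0.55037036 -0.2768452  -0.4550001 ] 39.266666666666666
area [ 326  252   47   43 1173]
[ 0.55642706 -0.27250452  2.73482539] 441.90196078431376
area [330 224  33  41 792]
area [ 326  252   47   43 1173]
[ 0.5508601  -0.27661372 -0.45231534] 504.8666666666666
```

View pics/crop2.png

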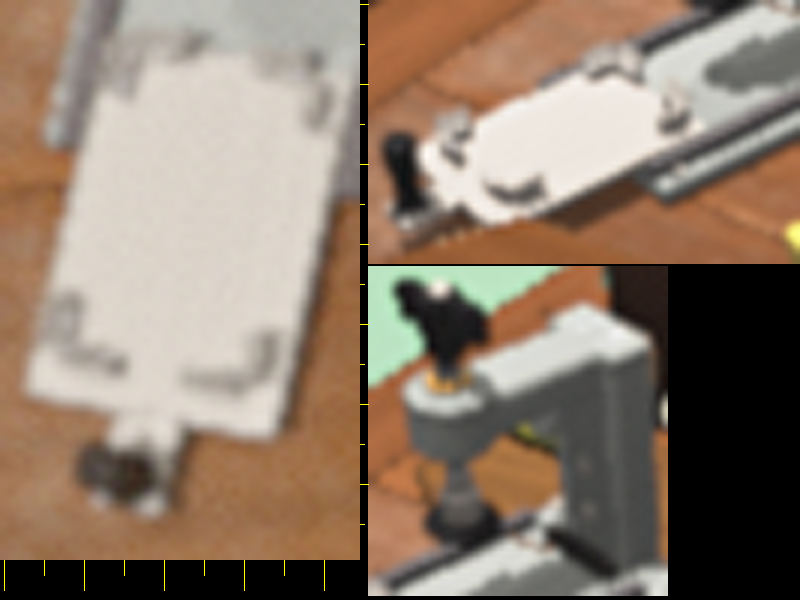

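```bash
cat > tri.py <<'E'
from mould import *
from scipy.optimize import least_squares
from rig import robot
t=robot.snapshot("top"); c=robot.snapshot("scene")
T=lambda x,y:[155+(x+.5)/8-.5,220+(y+.5)/8-.5]
S=lambda x,y:[190+(x-368+.5)/6-.5,195+(y+.5)/6-.5]
H=lambda x,y:[232+(x-368+.5)/6-.5,150+(y-266+.5)/6-.5]
Q=lambda x,y:[150+(x+.5)/4-.5,150+(y+.5)/4-.5]
pts={"cap":(Q(73,180),H(440,288)),"nut":(Q(98,212),H(449,380)),"ktop":(T(100,465),S(401,140)),
"FL":(T(62,352),S(452,140)),"FR":(T(262,378),S(510,190)),"BL":(T(118,48),S(610,60)),"BR":(T(312,68),S(678,112)),
"trayFL":(T(25,392),S(422,155)),"trayFR":(T(277,438),S(490,218))}
P={}
for k,(a,b) in pts.items():
    r=least_squares(lambda p:np.r_[proj(t,p)[0]-a,proj(c,p)[0]-b],[.5,.2,.05]); P[k]=r.x; print(k,r.x.round(4),"res",r.fun.round(1))
f=(P["FL"]+P["FR"])/2;b=(P["BL"]+P["BR"])/2;n=(f+b)/2
print("nest",n,"yaw FB",np.degrees(np.arctan2(*(b-f)[1::-1])),"cap-ktop",np.degrees(np.arctan2(*(P["cap"]-P["ktop"])[1::-1])),np.linalg.norm((P["cap"]-n)[:2]),np.linalg.norm((P["ktop"]-n)[:2]))
for z in(0.018,.03): print(back(t,[T(25,392),T(277,438),T(95,95)],z))
# scene mould check: bottom/top corners predicted
print(proj(c,box([.5504,-.2768,-.455])).round(1).tolist())
E
python3 tri.py
```

```text
cap [0.6483 0.1716 0.2188] res [ 0.1 -0.1 -0.2  0. ]
nut [0.6413 0.168  0.1696] res [ 0.6 -0.6 -1.   0.1]
ktop [0.4579 0.2087 0.0703] res [ 0.  -0.  -0.1  0. ]
FL [0.5032 0.2327 0.0331] res [ 0.6 -0.7 -1.   0.1]
FR [0.4885 0.1642 0.0406] res [-0.6  0.7  1.  -0.1]
BL [0.6091 0.219  0.0317] res [ 0.1 -0.1 -0.2  0. ]
BR [0.5988 0.1527 0.0313] res [-0.7  0.7  1.1 -0.1]
trayFL [0.4916 0.2472 0.0237] res [ 0.8 -1.  -1.5  0.1]
trayFR [0.4684 0.1589 0.0375] res [-0.5  0.5  0.8 -0.1]
nest [0.54990215 0.19216121 0.03419384] yaw FB -6.6765921843075615 cap-ktop -11.05005911024437 0.1004972730476059 0.09346504184139287
[[0.48957014 0.25113368 0.018     ]
 [0.47219211 0.1624873  0.018     ]
 [0.59487789 0.23069259 0.018     ]]
[[0.48802598 0.24745482 0.03      ]
 [0.47078741 0.15951983 0.03      ]
 [0.59248864 0.22717777 0.03      ]]
[[335.0, 297.6], [335.6, 285.8], [324.9, 284.4], [325.2, 272.7], [366.6, 285.3], [367.9, 273.6], [355.8, 272.9], [356.8, 261.3]]
```

```bash
cat > go.py <<'E'
import sys
from h import *
from rig import robot
# usage: go.py x y z yaw_deg(of tool y axis, mod 180)  -> translation, roll
s=robot.read_state(); A=R.from_rotvec(s["ee_rot"]).as_matrix(); p=s["tool_pos"]
yy=np.degrees(np.arctan2(A[1,1],A[0,1]))
print("t %.2f pos"%s["time"],p.round(4),"yaw_y %.2f"%yy,"F",s["force"].round(1),"M",s["wrist_torque"].round(3),"w %.4f ff %.1f"%(s["width"],s["finger_force"]),"q",s["qpos"].round(2))
if len(sys.argv)>4:
    x,y,z,w=map(float,sys.argv[1:5]); d=(w-yy+90)%180-90
    print("translation",(A.T@(np.array([x,y,z])-p)/.4).round(4).tolist(),"roll",round(-d/180,4),"rows",np.linalg.norm(np.array([x,y,z])-p)/.0417)
E
python3 go.py .5504 -.2768 .16 63.9; python3 go.py .5504 -.2768 .088 63.9
```

```text
t 0.40 pos [0.2644 0.5663 0.2921] yaw_y 64.98 F [ 0.8 -0.8 -1.1] M [-0.049 -0.041 -0.018] w 0.0911 ff 0.0 q [ 1.04  0.49  1.35 -0.    1.3  -0.1 ]
translation [-1.5395, -1.6073, 0.3306] roll 0.006 rows 21.583706028287484
t 0.40 pos [0.2644 0.5663 0.2921] yaw_y 64.98 F [ 0.8 -0.8 -1.1] M [-0.049 -0.041 -0.018] w 0.0911 ff 0.0 q [ 1.04  0.49  1.35 -0.    1.3  -0.1 ]
translation [-1.5395, -1.6073, 0.5106] roll 0.006 rows 21.903847974302064
```

```bash
python3 -m crank '[{"translation":[-0.85,-0.89,0.05],"roll":0,"gripper":1},{"translation":[-0.85,-0.89,0.05],"roll":0,"gripper":1},{"translation":[-0.85,-0.89,0.05],"roll":0,"gripper":1},{"translation":[-0.85,-0.89,0.05],"roll":0,"gripper":1},{"translation":[-0.85,-0.89,0.05],"roll":0,"gripper":1},{"translation":[-0.85,-0.89,0.05],"roll":0,"gripper":1},{"translation":[-0.85,-0.89,0.05],"roll":0,"gripper":1},{"translation":[-0.85,-0.89,0.05],"roll":0,"gripper":1},{"translation":[-0.85,-0.89,0.05],"roll":0,"gripper":1},{"translation":[-0.85,-0.89,0.05],"roll":0,"gripper":1},{"translation":[-0.85,-0.89,0.05],"roll":0,"gripper":1},{"translation":[-0.85,-0.89,0.05],"roll":0,"gripper":1},{"translation":[-0.85,-0.89,0.05],"roll":0,"gripper":1}]'; python3 go.py .5504 -.2768 .17 63.9
```

```text
time: 1.48
tool_pos: [0.4236, 0.0952, 0.2723]
ee_rot: [0.687, 3.064, -0.001]
force: [0.3, 0.9, 0.1]
width: 0.0914
finger_force: 0.0
t 1.48 pos [0.4236 0.0952 0.2723] yaw_y 64.74 F [0.3 0.9 0.1] M [ 0.026 -0.006 -0.034] w 0.0914 ff 0.0 q [ 0.08  0.25  1.82 -0.    1.07 -1.04]
translation [-0.6831, -0.7057, 0.2571] roll 0.0046 rows 9.73913229483323
```

```bash
python3 -m crank '[{"translation":[-0.683,-0.706,0.255],"roll":0.005,"gripper":1},{"translation":[-0.683,-0.706,0.255],"roll":0.005,"gripper":1},{"translation":[-0.683,-0.706,0.255],"roll":0.005,"gripper":1},{"translation":[-0.683,-0.706,0.255],"roll":0.005,"gripper":1},{"translation":[-0.683,-0.706,0.255],"roll":0.005,"gripper":1},{"translation":[-0.683,-0.706,0.255],"roll":0.005,"gripper":1},{"translation":[-0.683,-0.706,0.255],"roll":0.005,"gripper":1},{"translation":[-0.683,-0.706,0.255],"roll":0.005,"gripper":1},{"translation":[-0.683,-0.706,0.255],"roll":0.005,"gripper":1},{"translation":[-0.683,-0.706,0.255],"roll":0.005,"gripper":1},{"translation":[-0.683,-0.706,0.255],"roll":0.005,"gripper":1},{"translation":[-0.683,-0.706,0.255],"roll":0.005,"gripper":1},{"translation":[-0.683,-0.706,0.255],"roll":0.005,"gripper":1}]'; python3 go.py .5504 -.2768 .088 63.9
python3 - <<'E'
from h import *
from rig import robot
c=robot.snapshot("scene");t=robot.snapshot("top"); im=np.hstack([crop(c,300,200,100,120,4),crop(t,300,190,100,120,4)]); cv2.imwrite("pics/hover.png",im)
E
```

```text
time: 2.57
tool_pos: [0.5497, -0.2709, 0.1701]
ee_rot: [-0.705, -3.061, -0.001]
force: [-1.0, 0.2, 0.7]
width: 0.0914
finger_force: 0.0
t 2.57 pos [ 0.5497 -0.2709  0.1701] yaw_y 64.07 F [-1.   0.2  0.7] M [-0.008 -0.025  0.047] w 0.0914 ff 0.0 q [-0.56  0.61  1.51  0.    1.03 -1.67]
translation [-0.0082, -0.0126, 0.2052] roll 0.0009 rows 1.9735727776777172
```

View pics/hover.png

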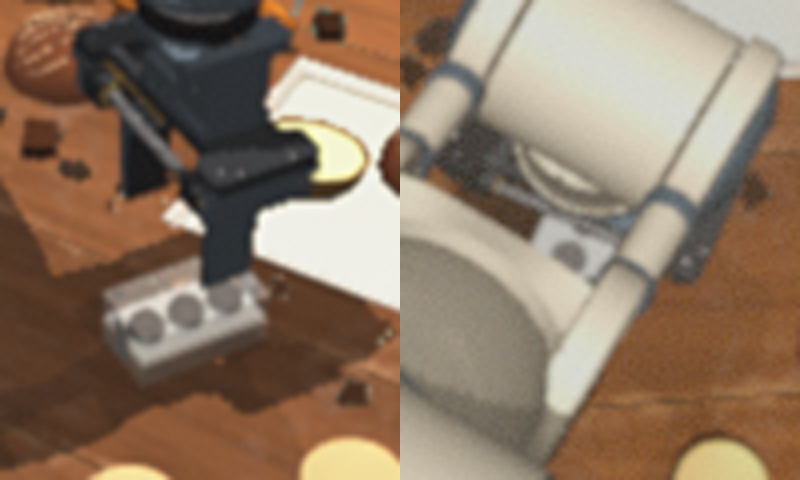

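The view shows the open fingers straddling the mould (mould at crop ≈(185,315), near finger at ≈(228,230)). Descend.

```bash
python3 go.py .5504 -.2768 .088 63.9; python3 -m crank '[{"translation":[0,0,0.1],"roll":0,"gripper":1},{"translation":[0,0,0.16],"roll":0,"gripper":1},{"translation":[0,0,0.16],"roll":0,"gripper":1},{"translation":[0,0,0.16],"roll":0,"gripper":1},{"translation":[0,0,0.16],"roll":0,"gripper":1}]'; python3 go.py .5504 -.2768 .088 63.9
```

```text
t 2.67 pos [ 0.5498 -0.2703  0.1706] yaw_y 64.13 F [-0.4  0.5  0.9] M [-0.006  0.008  0.006] w 0.0914 ff 0.0 q [-0.55  0.61  1.51  0.    1.02 -1.67]
translation [-0.0085, -0.0139, 0.2064] roll 0.0013 rows 1.9861373419535342
time: 3.08
tool_pos: [0.5506, -0.2713, 0.1078]
ee_rot: [0.703, 3.06, -0.001]
force: [0.3, 0.7, 0.4]
width: 0.0912
finger_force: 0.0
t 3.08 pos [ 0.5506 -0.2713  0.1078] yaw_y 64.12 F [0.3 0.7 0.4] M [-0.052 -0.014  0.033] w 0.0912 ff 0.0 q [-0.56  0.7   1.55 -0.    0.9  -1.67]
translation [-0.0055, -0.0125, 0.0495] roll 0.0012 rows 0.49223337403736994
```

```bash
python3 -m crank '[{"translation":[-0.005,-0.0125,0.05],"roll":0.001,"gripper":1},{"translation":[-0.005,-0.0125,0.05],"roll":0.001,"gripper":1},{"translation":[-0.005,-0.0125,0.05],"roll":0.001,"gripper":1},{"translation":[-0.005,-0.0125,0.05],"roll":0.001,"gripper":0.4},{"translation":[-0.005,-0.0125,0.05],"roll":0.001,"gripper":0.4},{"translation":[-0.005,-0.0125,0.05],"roll":0.001,"gripper":0.4},{"translation":[-0.005,-0.0125,0.05],"roll":0.001,"gripper":0.4},{"translation":[-0.005,-0.0125,0.05],"roll":0.001,"gripper":0.4},{"translation":[-0.005,-0.0125,0.05],"roll":0.001,"gripper":0.4}]' 25; python3 go.py .5504 -.2768 .088 63.9
```

```text
time: 3.83
tool_pos: [0.5496, -0.2769, 0.0864]
ee_rot: [0.71, 3.06, -0.0]
force: [-0.9, 0.3, 4.3]
width: 0.0561
finger_force: 25.0
t 3.83 pos [ 0.5496 -0.2769  0.0864] yaw_y 63.89 F [-0.9  0.3  4.3] M [ 0.184  0.085 -0.004] w 0.0561 ff 25.0 q [-0.56  0.73  1.55  0.    0.86 -1.68]
translation [-0.0016, 0.0011, -0.0039] roll -0.0 rows 0.04181239079275056
```

```bash
python3 -m crank '[{"translation":[0,0,-0.1],"roll":0,"gripper":0.4},{"translation":[0,0,-0.2],"roll":0,"gripper":0.4},{"translation":[0,0,-0.3],"roll":0,"gripper":0.4},{"translation":[0,0,-0.4],"roll":0,"gripper":0.4},{"translation":[0,0,-0.4],"roll":0,"gripper":0.4},{"translation":[0,0,-0.4],"roll":0,"gripper":0.4},{"translation":[0,0,-0.4],"roll":0,"gripper":0.4}]'; python3 go.py .53 .1914 .246 79
```

```text
time: 4.42
tool_pos: [0.549, -0.2765, 0.2452]
ee_rot: [-0.709, -3.059, -0.001]
force: [0.1, 0.3, -5.1]
width: 0.0557
finger_force: 25.0
t 4.42 pos [ 0.549  -0.2765  0.2452] yaw_y 63.89 F [ 0.1  0.3 -5.1] M [ 0.005 -0.009  0.024] w 0.0557 ff 25.0 q [-0.56  0.53  1.43  0.    1.19 -1.68]
translation [0.5575, 1.0296, -0.0011] roll -0.0839 rows 11.231042770819373
```

```bash
python3 -m crank '[{"translation":[0.54,1,0],"roll":-0.084,"gripper":0.4},{"translation":[0.54,1,0],"roll":-0.084,"gripper":0.4},{"translation":[0.54,1,0],"roll":-0.084,"gripper":0.4},{"translation":[0.54,1,0],"roll":-0.084,"gripper":0.4},{"translation":[0.54,1,0],"roll":-0.084,"gripper":0.4},{"translation":[0.54,1,0],"roll":-0.084,"gripper":0.4},{"translation":[0.54,1,0],"roll":-0.084,"gripper":0.4},{"translation":[0.54,1,0],"roll":-0.084,"gripper":0.4},{"translation":[0.54,1,0],"roll":-0.084,"gripper":0.4},{"translation":[0.54,1,0],"roll":-0.084,"gripper":0.4},{"translation":[0.54,1,0],"roll":-0.084,"gripper":0.4},{"translation":[0.54,1,0],"roll":-0.084,"gripper":0.4},{"translation":[0.54,1,0],"roll":-0.084,"gripper":0.4},{"translation":[0.54,1,0],"roll":-0.084,"gripper":0.4}]'; python3 go.py .550 .1912 .135 79
```

```text
time: 5.58
tool_pos: [0.5308, 0.1772, 0.2445]
ee_rot: [-0.299, -3.124, 0.002]
force: [-0.1, -0.1, -3.5]
width: 0.0556
finger_force: 25.0
t 5.58 pos [0.5308 0.1772 0.2445] yaw_y 79.06 F [-0.1 -0.1 -3.5] M [-0.053 -0.005 -0.006] w 0.0556 ff 25.0 q [ 0.22  0.46  1.57 -0.    1.12 -1.16]
translation [-0.0413, 0.044, 0.2736] roll 0.0003 rows 2.6872646428098466
```

```bash
python3 -m crank '[{"translation":[-0.041,0.044,0.05],"roll":0,"gripper":0.4},{"translation":[-0.041,0.044,0.13],"roll":0,"gripper":0.4},{"translation":[-0.041,0.044,0.21],"roll":0,"gripper":0.4},{"translation":[-0.041,0.044,0.265],"roll":0,"gripper":0.4},{"translation":[-0.041,0.044,0.265],"roll":0,"gripper":0.4},{"translation":[-0.041,0.044,0.265],"roll":0,"gripper":0.4},{"translation":[-0.041,0.044,0.265],"roll":0,"gripper":0.4}]'; 
cat >> tri.py <<'E'
E
python3 - <<'E'
from mould import *
from rig import robot
c=robot.snapshot("scene")
im=crop(c,185,140,100,110,8)
s=robot.read_state();p=s["tool_pos"];A=R.from_rotvec(s["ee_rot"]).as_matrix()
y=np.arctan2(A[1,1],A[0,1])-np.pi/2
n=[.550,.1912,.0255]
D=lambda P,col:[cv2.circle(im,tuple(int(v) for v in (((q-[185,140])+.5)*8)),3,col,-1) for q in proj(c,P)]
D(box([p[0],p[1],y],p[2]-.0864),(0,255,0))       # predicted mould corners
D(box([n[0],n[1],np.radians(-11)],n[2],.104,.06,.0),(0,0,255)) # nest floor corners
cv2.imwrite("pics/place.png",cv2.resize(im[200:800],(800,600)))
E
python3 go.py .550 .1912 .11 79
```

```text
time: 6.17
tool_pos: [0.5517, 0.1908, 0.1412]
ee_rot: [0.302, 3.126, 0.0]
force: [0.4, 0.2, -4.2]
width: 0.0556
finger_force: 25.0
t 6.22 pos [0.552  0.1911 0.1417] yaw_y 78.97 F [-1.  -0.8 -3.5] M [0.038 0.029 0.018] w 0.0561 ff 25.0 q [ 0.23  0.62  1.6  -0.    0.92 -1.15]
translation [0.005, -0.0007, 0.0792] roll -0.0002 rows 0.7613852723746443
```

View pics/place.png

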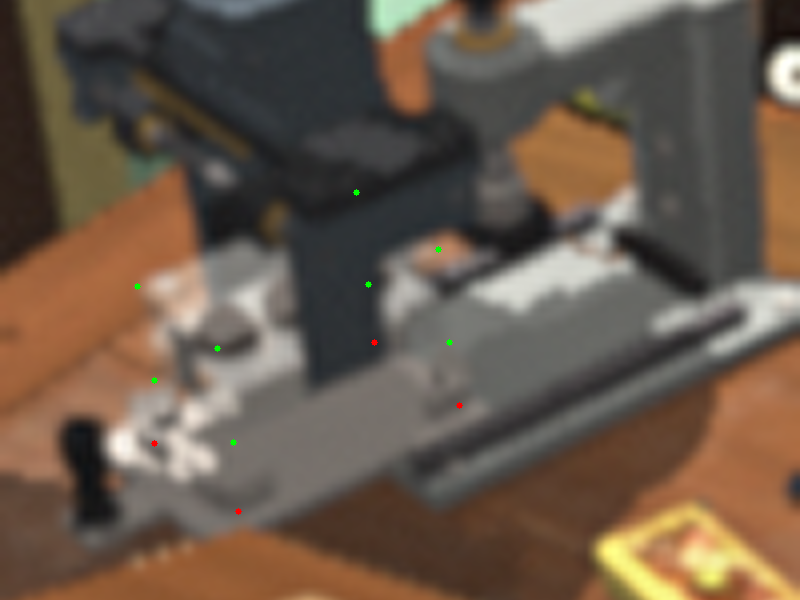

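The picture shows the held mould over the tray; front clip at (190,360) vs predicted (185,364), back-right locator at (445,380) vs predicted ≈(459,386): within about 2 mm. Lower gently.

```bash
python3 -m crank '[{"translation":[0.006,-0.0005,0.02],"roll":0,"gripper":0.4},{"translation":[0.006,-0.0005,0.035],"roll":0,"gripper":0.4},{"translation":[0.006,-0.0005,0.05],"roll":0,"gripper":0.4},{"translation":[0.006,-0.0005,0.05],"roll":0,"gripper":0.4},{"translation":[0.006,-0.0005,0.05],"roll":0,"gripper":0.4}]'; python3 go.py .5495 .1913 .112 79
```

```text
time: 6.63
tool_pos: [0.5485, 0.1917, 0.1199]
ee_rot: [-0.301, -3.127, 0.0]
force: [0.7, 0.7, -4.3]
width: 0.0559
finger_force: 25.0
t 6.63 pos [0.5485 0.1917 0.1199] yaw_y 79.02 F [ 0.7  0.7 -4.3] M [0.063 0.048 0.022] w 0.0559 ff 25.0 q [ 0.23  0.65  1.62 -0.    0.87 -1.15]
translation [-0.0027, -0.0006, 0.0197] roll 0.0001 rows 0.19066919191250792
```

```bash
python3 -m crank '[{"translation":[-0.0025,-0.0005,0.005],"roll":0,"gripper":0.4},{"translation":[-0.0025,-0.0005,0.01],"roll":0,"gripper":0.4},{"translation":[-0.0025,-0.0005,0.015],"roll":0,"gripper":0.4},{"translation":[-0.0025,-0.0005,0.015],"roll":0,"gripper":0.4}]'; python3 go.py .5495 .1913 .112 79
```

```text
time: 6.97
tool_pos: [0.5495, 0.1913, 0.1139]
ee_rot: [-0.301, -3.127, 0.0]
force: [-0.7, 0.1, -3.7]
width: 0.0558
finger_force: 25.0
t 6.97 pos [0.5495 0.1913 0.1139] yaw_y 79.01 F [-0.7  0.1 -3.7] M [ 0.033 -0.008  0.082] w 0.0558 ff 25.0 q [ 0.23  0.66  1.62 -0.    0.86 -1.15]
translation [0.0001, -0.0001, 0.0046] roll 0.0001 rows 0.04457932636413208
```

```bash
python3 -m crank '[{"translation":[0,0,0.004],"roll":0,"gripper":0.4},{"translation":[0,0,0.008],"roll":0,"gripper":0.4},{"translation":[0,0,0.008],"roll":0,"gripper":0.4}]'; python3 go.py; python3 -m crank '[{"translation":[0,0,0.003],"roll":0,"gripper":0.4},{"translation":[0,0,0.006],"roll":0,"gripper":0.4},{"translation":[0,0,0.006],"roll":0,"gripper":0.4}]'; python3 go.py
```

```text
time: 7.22
tool_pos: [0.55, 0.1914, 0.1113]
ee_rot: [0.3, 3.126, 0.0]
force: [1.5, -1.3, 0.3]
width: 0.0558
finger_force: 25.0
t 7.22 pos [0.55   0.1914 0.1113] yaw_y 79.02 F [ 1.5 -1.3  0.3] M [-0.313 -0.043  0.017] w 0.0558 ff 25.0 q [ 0.23  0.66  1.63 -0.    0.85 -1.15]
time: 7.47
tool_pos: [0.5509, 0.1912, 0.1104]
ee_rot: [0.3, 3.124, 0.001]
force: [-1.2, -5.9, 25.5]
width: 0.0558
finger_force: 25.0
t 7.47 pos [0.5509 0.1912 0.1104] yaw_y 79.04 F [-1.2 -5.9 25.5] M [-1.335  0.27   0.337] w 0.0558 ff 25.0 q [ 0.23  0.66  1.63 -0.    0.85 -1.15]
```

```bash
python3 -m crank '[{"translation":[0,0,-0.005],"roll":0,"gripper":0.4},{"translation":[0,0,-0.005],"roll":0,"gripper":0.4},{"translation":[0,0,-0.005],"roll":0,"gripper":0.75},{"translation":[0,0,-0.005],"roll":0,"gripper":0.75},{"translation":[0,0,-0.005],"roll":0,"gripper":0.75},{"translation":[0,0,-0.005],"roll":0,"gripper":0.75},{"translation":[0,0,-0.1],"roll":0,"gripper":0.75},{"translation":[0,0,-0.2],"roll":0,"gripper":0.75},{"translation":[0,0,-0.3],"roll":0,"gripper":0.75},{"translation":[0,0,-0.3],"roll":0,"gripper":0.75},{"translation":[0,0,-0.3],"roll":0,"gripper":0.75}]'; python3 go.py
```

```text
time: 8.38
tool_pos: [0.5506, 0.1916, 0.2309]
ee_rot: [0.3, 3.123, 0.002]
force: [0.7, -0.7, -1.8]
width: 0.0683
finger_force: 0.0
t 8.38 pos [0.5506 0.1916 0.2309] yaw_y 79.02 F [ 0.7 -0.7 -1.8] M [-0.02   0.062  0.   ] w 0.0683 ff 0.0 q [ 0.23  0.5   1.53  0.    1.11 -1.15]
```

```bash
python3 - <<'E'
from mould import *
from rig import robot
c=robot.snapshot("scene")
im=crop(c,190,170,80,70,10)[50:650]
im2=im.copy()
for q in proj(c,box([.5505,.1914,np.radians(-11)],.025)): cv2.circle(im,tuple(int(v) for v in (((q-[190,170])+.5)*10-[0,50])),3,(0,255,0),-1)
cv2.imwrite("pics/placed.png",im)
E
```

```text
(no output)
```

View pics/placed.png

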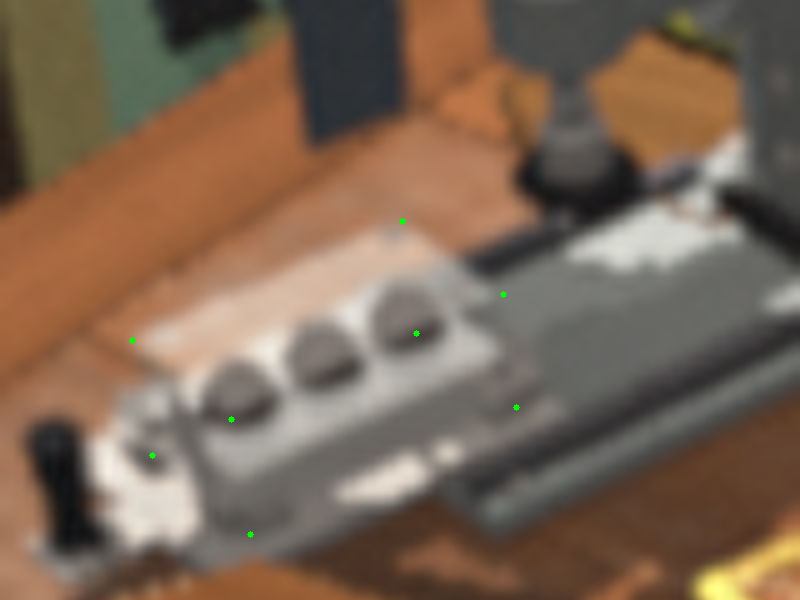

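The mould sits in the nest with its three shapes at (240,393), (323,355), (408,318), parallel to the predicted axis and at the right height. I'll check levelness by touching its top lightly on both long sides.

```bash
python3 -m crank '[{"translation":[0,0.045,0.05],"roll":0,"gripper":0},{"translation":[0,0.045,0.13],"roll":0,"gripper":0},{"translation":[0,0.045,0.18],"roll":0,"gripper":0},{"translation":[0,0.045,0.18],"roll":0,"gripper":0},{"translation":[0,0.045,0.19],"roll":0,"gripper":0},{"translation":[0,0.045,0.20],"roll":0,"gripper":0},{"translation":[0,0.045,0.20],"roll":0,"gripper":0}]' 20; python3 go.py;python3 -m crank '[{"translation":[0,0,0.005],"roll":0,"gripper":0},{"translation":[0,0,0.01],"roll":0,"gripper":0},{"translation":[0,0,0.01],"roll":0,"gripper":0}]'; python3 go.py
```

```text
time: 9.02
tool_pos: [0.5532, 0.2089, 0.1487]
ee_rot: [0.301, 3.127, 0.0]
force: [0.1, 0.5, -0.5]
width: 0.0245
finger_force: 0.0
t 9.02 pos [0.5532 0.2089 0.1487] yaw_y 79.00 F [ 0.1  0.5 -0.5] M [ 0.018  0.065 -0.034] w 0.0245 ff 0.0 q [ 0.26  0.62  1.58 -0.    0.95 -1.12]
time: 9.27
tool_pos: [0.5548, 0.2075, 0.1482]
ee_rot: [0.299, 3.122, -0.003]
force: [-7.9, -30.8, 74.2]
width: 0.0077
finger_force: 36.0
t 9.27 pos [0.5548 0.2075 0.1482] yaw_y 79.06 F [ -7.9 -30.8  74.2] M [-6.625  1.775 -0.021] w 0.0077 ff 36.0 q [ 0.26  0.62  1.58 -0.    0.94 -1.12]
```

```bash
python3 -m crank '[{"translation":[0,0,-0.02],"roll":0,"gripper":0},{"translation":[0,0,-0.02],"roll":0,"gripper":0},{"translation":[0,-0.09,-0.02],"roll":0,"gripper":0},{"translation":[0,-0.09,-0.02],"roll":0,"gripper":0},{"translation":[0,-0.09,-0.01],"roll":0,"gripper":0},{"translation":[0,-0.09,-0.01],"roll":0,"gripper":0},{"translation":[0,-0.09,-0.01],"roll":0,"gripper":0}]' 20; python3 go.py .547 .173 .148 79;python3 -m crank '[{"translation":[0,0,0.003],"roll":0,"gripper":0},{"translation":[0,0,0.003],"roll":0,"gripper":0}]'; python3 go.py
```

```text
time: 9.85
tool_pos: [0.5463, 0.1741, 0.1485]
ee_rot: [-0.301, -3.127, -0.0]
force: [0.3, 0.1, 1.0]
width: 0.0005
finger_force: 0.0
t 9.85 pos [0.5463 0.1741 0.1485] yaw_y 79.02 F [0.3 0.1 1. ] M [ 0.005 -0.061  0.046] w 0.0005 ff 0.0 q [ 0.2   0.6   1.62  0.    0.92 -1.17]
translation [-0.0023, -0.0024, 0.0011] roll 0.0001 rows 0.03353929529955832
time: 10.02
tool_pos: [0.5465, 0.1742, 0.1476]
ee_rot: [0.3, 3.127, 0.0]
force: [0.4, 0.3, 3.2]
width: 0.0005
finger_force: 1.4
t 10.02 pos [0.5465 0.1742 0.1476] yaw_y 79.05 F [0.4 0.3 3.2] M [-0.013 -0.11   0.047] w 0.0005 ff 1.4 q [ 0.2   0.6   1.62 -0.    0.92 -1.18]
```

Left ≈0.070, right ≈0.0697: level and at floor + 44 mm, so the mould is seated. Now pinch the tray knob.

```bash
python3 go.py .458 .2085 .19 79; python3 -m crank '[{"translation":[0,0,-0.1],"roll":0,"gripper":0},{"translation":[0.1,0.042,-0.1],"roll":0,"gripper":0.5},{"translation":[0.2,0.042,-0.1],"roll":0,"gripper":0.5},{"translation":[0.234,0.042,-0.1],"roll":0,"gripper":0.5},{"translation":[0.234,0.042,-0.1],"roll":0,"gripper":0.5},{"translation":[0.234,0.042,-0.1],"roll":0,"gripper":0.5},{"translation":[0.234,0.042,-0.1],"roll":0,"gripper":0.5}]' 12; python3 go.py .458 .2085 .1165 79
```

```text
t 10.02 pos [0.5465 0.1742 0.1476] yaw_y 79.05 F [0.4 0.3 3.2] M [-0.013 -0.11   0.047] w 0.0005 ff 1.4 q [ 0.2   0.6   1.62 -0.    0.92 -1.18]
translation [0.2335, 0.0421, -0.1062] roll 0.0003 rows 2.493268075415849
time: 10.6
tool_pos: [0.4584, 0.2084, 0.1876]
ee_rot: [0.3, 3.126, 0.001]
force: [0.3, 0.4, 0.1]
width: 0.0374
finger_force: 0.0
t 10.60 pos [0.4584 0.2084 0.1876] yaw_y 79.04 F [0.3 0.4 0.1] M [0.068 0.043 0.009] w 0.0374 ff 0.0 q [ 0.31  0.46  1.76 -0.    0.91 -1.07]
translation [0.0011, 0.0, 0.1777] roll 0.0002 rows 1.704258882134682
```

```bash
python3 -m crank '[{"translation":[0,0,0.05],"roll":0,"gripper":0.55},{"translation":[0,0,0.1],"roll":0,"gripper":0.55},{"translation":[0,0,0.15],"roll":0,"gripper":0.55},{"translation":[0,0,0.176],"roll":0,"gripper":0.55},{"translation":[0,0,0.176],"roll":0,"gripper":0.55},{"translation":[0,0,0.176],"roll":0,"gripper":0},{"translation":[0,0,0.176],"roll":0,"gripper":0},{"translation":[0,0,0.176],"roll":0,"gripper":0},{"translation":[0,0,0.176],"roll":0,"gripper":0},{"translation":[0,0,0.176],"roll":0,"gripper":0}]' 12; python3 go.py .556 .1895 .1165 79
```

```text
time: 11.43
tool_pos: [0.4581, 0.2085, 0.1177]
ee_rot: [0.301, 3.125, 0.002]
force: [1.3, 23.6, -1.5]
width: 0.0203
finger_force: 12.0
t 11.43 pos [0.4581 0.2085 0.1177] yaw_y 78.99 F [ 1.3 23.6 -1.5] M [ 4.159 -0.375  0.081] w 0.0203 ff 12.0 q [ 0.31  0.58  1.82  0.    0.74 -1.07]
translation [-0.2493, 0.0002, 0.0033] roll -0.0 rows 2.391332285741111
```

```bash
python3 -m crank '[{"translation":[0,0.003,0],"roll":0,"gripper":0},{"translation":[0,0.003,0],"roll":0,"gripper":0}]'; python3 go.py; python3 -m crank '[{"translation":[-0.025,0.003,0],"roll":0,"gripper":0},{"translation":[-0.05,0.003,0],"roll":0,"gripper":0},{"translation":[-0.05,0.003,0],"roll":0,"gripper":0}]';python3 go.py
```

```text
time: 11.6
tool_pos: [0.4584, 0.2097, 0.1176]
ee_rot: [0.3, 3.125, 0.002]
force: [0.8, 5.1, 4.3]
width: 0.0181
finger_force: 12.0
t 11.60 pos [0.4584 0.2097 0.1176] yaw_y 79.02 F [0.8 5.1 4.3] M [ 0.837 -0.197  0.067] w 0.0181 ff 12.0 q [ 0.31  0.58  1.82  0.    0.74 -1.07]
time: 11.85
tool_pos: [0.4791, 0.2059, 0.1176]
ee_rot: [0.3, 3.126, -0.001]
force: [1.2, -5.4, 9.3]
width: 0.018
finger_force: 12.0
t 11.85 pos [0.4791 0.2059 0.1176] yaw_y 79.03 F [ 1.2 -5.4  9.3] M [-0.879 -0.187 -0.04 ] w 0.0180 ff 12.0 q [ 0.29  0.6   1.78 -0.    0.77 -1.09]
```

```bash
python3 -m crank '[{"translation":[-0.025,-0.001,-0.001],"roll":0,"gripper":0},{"translation":[-0.05,-0.001,-0.001],"roll":0,"gripper":0},{"translation":[-0.075,-0.001,-0.001],"roll":0,"gripper":0},{"translation":[-0.1,-0.001,-0.001],"roll":0,"gripper":0},{"translation":[-0.125,-0.001,-0.001],"roll":0,"gripper":0},{"translation":[-0.15,-0.001,-0.001],"roll":0,"gripper":0},{"translation":[-0.17,-0.001,-0.001],"roll":0,"gripper":0},{"translation":[-0.17,-0.001,-0.001],"roll":0,"gripper":0},{"translation":[-0.17,-0.001,-0.001],"roll":0,"gripper":0}]';python3 go.py
```

```text
time: 12.6
tool_pos: [0.5453, 0.1929, 0.1176]
ee_rot: [0.301, 3.126, 0.0]
force: [2.1, -1.6, 5.5]
width: 0.0185
finger_force: 12.0
t 12.60 pos [0.5453 0.1929 0.1176] yaw_y 78.99 F [ 2.1 -1.6  5.5] M [-0.398 -0.298  0.025] w 0.0185 ff 12.0 q [ 0.24  0.65  1.63 -0.    0.86 -1.14]
```

```bash
python3 -m crank '[{"translation":[-0.006,0,0],"roll":0,"gripper":0},{"translation":[-0.012,0,0],"roll":0,"gripper":0},{"translation":[-0.018,0,0],"roll":0,"gripper":0},{"translation":[-0.018,0,0],"roll":0,"gripper":0}]';python3 go.py; python3 -m crank '[{"translation":[-0.003,0,0],"roll":0,"gripper":0},{"translation":[-0.006,0,0],"roll":0,"gripper":0},{"translation":[-0.006,0,0],"roll":0,"gripper":0}]';python3 go.py
```

```text
time: 12.93
tool_pos: [0.5515, 0.1917, 0.1176]
ee_rot: [0.301, 3.127, -0.0]
force: [0.4, -2.0, 6.4]
width: 0.0183
finger_force: 12.0
t 12.93 pos [0.5515 0.1917 0.1176] yaw_y 79.02 F [ 0.4 -2.   6.4] M [-0.307 -0.127  0.005] w 0.0183 ff 12.0 q [ 0.23  0.65  1.62 -0.    0.87 -1.15]
time: 13.18
tool_pos: [0.5536, 0.1913, 0.1176]
ee_rot: [-0.3, -3.127, 0.0]
force: [-1.2, -1.2, 6.5]
width: 0.0181
finger_force: 12.0
t 13.18 pos [0.5536 0.1913 0.1176] yaw_y 79.02 F [-1.2 -1.2  6.5] M [-0.225  0.097 -0.017] w 0.0181 ff 12.0 q [ 0.23  0.66  1.61 -0.    0.87 -1.15]
```

```bash
for i in 1 2; do python3 -m crank '[{"translation":[-0.003,0,0],"roll":0,"gripper":0},{"translation":[-0.006,0,0],"roll":0,"gripper":0},{"translation":[-0.006,0,0],"roll":0,"gripper":0}]' >/dev/null;python3 go.py; done
```

```text
t 13.43 pos [0.5558 0.1908 0.1176] yaw_y 79.02 F [-2.1 -1.2  7.5] M [-0.142  0.326 -0.024] w 0.0186 ff 12.0 q [ 0.23  0.66  1.61 -0.    0.88 -1.15]
t 13.68 pos [0.5564 0.1907 0.1173] yaw_y 79.01 F [-11.8   3.8  12. ] M [0.703 1.88  0.005] w 0.0183 ff 12.0 q [ 0.23  0.66  1.6   0.    0.88 -1.15]
```

```bash
python3 -m crank '[{"translation":[-0.002,0,0],"roll":0,"gripper":0},{"translation":[-0.002,0,0],"roll":0,"gripper":0}]' >/dev/null;python3 go.py; python3 -m crank '[{"translation":[0.005,0,0],"roll":0,"gripper":0},{"translation":[0.005,0,0],"roll":0,"gripper":0.5},{"translation":[0.005,0,0],"roll":0,"gripper":0.5},{"translation":[0.005,0,0],"roll":0,"gripper":0.5},{"translation":[0.005,0,-0.1],"roll":0,"gripper":0.5},{"translation":[0.1,0,-0.2],"roll":0,"gripper":0.5},{"translation":[0.2,0,-0.3],"roll":0,"gripper":0.5},{"translation":[0.3,0,-0.4],"roll":0,"gripper":0.5},{"translation":[0.3,0,-0.4],"roll":0,"gripper":0.5},{"translation":[0.3,0,-0.4],"roll":0,"gripper":0.5},{"translation":[0.3,0,-0.4],"roll":0,"gripper":0.5}]' >/dev/null; python3 go.py
python3 - <<'E'
from h import *
from rig import robot
c=robot.snapshot("scene");t=robot.snapshot("top"); a=crop(c,195,140,80,100,6)[:600]; b=crop(t,150,180,50,75,8)[:, :320]
im=np.zeros((600,800,3),np.uint8); im[:,:480]=a; im[:,480:]=b; cv2.imwrite("pics/home.png",im)
E
```

```text
t 13.85 pos [0.5568 0.1906 0.1172] yaw_y 79.01 F [-13.9   5.4  10.9] M [0.916 2.184 0.041] w 0.0185 ff 12.0 q [ 0.23  0.66  1.6   0.    0.88 -1.15]
t 14.77 pos [0.4409 0.2136 0.2792] yaw_y 79.08 F [ 0.9 -0.3 -0.9] M [ 0.106 -0.043 -0.005] w 0.0456 ff 0.0 q [ 0.33  0.32  1.69 -0.    1.13 -1.05]
```

View pics/home.png

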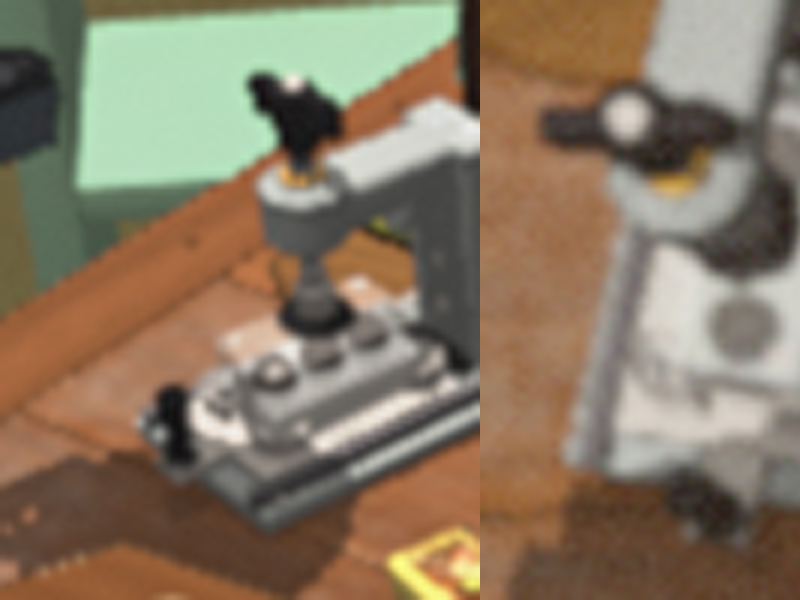

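Tray is home: the mould lies under the foot, tray knob at crop (170,425), T-knob with white cap at (292,85) left / (628,118) right. Next: bar yaw and height.

```bash
python3 - <<'E'
from h import *
from rig import robot
c=robot.snapshot("scene");t=robot.snapshot("top")
S=lambda x,y:[195+(x+.5)/6-.5,140+(y+.5)/6-.5]
ax=np.array([.648,.1725])
for z in(.18,.19,.2,.21,.22): print(z,proj(c,[*ax,z]).round(1),"meas",np.round(S(293,107),1),proj(t,[*ax,z]).round(1))
b=back(c,[S(262,92),S(325,122)],.2); d=b[0]-b[1]; print(b.round(3),np.degrees(np.arctan2(d[1],d[0])),np.linalg.norm(d))
g=t["frame"].max(2); m=np.zeros_like(g); m[188:203,150:184]=(g[188:203,150:184]<85)*255
n,l,st,ce=cv2.connectedComponentsWithStats(m); k=1+np.argmax(st[1:,4]); print(st[k],ce[k])
v,u=np.nonzero(l==k); w=back(t,np.c_[u,v],.21)[:,:2]; r=cv2.minAreaRect((w*1000).astype(np.float32)); print(r); 
e,V=np.linalg.eigh(np.cov(w.T)); print("pca",np.degrees(np.arctan2(V[1,1],V[0,1])),w.mean(0))
for row in m[186:205,152:184]//255: print("".join(".#"[x] for x in row))
gs=c["frame"].max(2)[148:175,232:256]
for row in gs: print("".join("#" if x<70 else "." for x in row))
E
python3 go.py .648 .1725 .32 79
```

```text
0.18 [[244.2 164.4]] meas [243.4 157.4] [[171.9 198.5]]
0.19 [[243.9 161.6]] meas [243.4 157.4] [[170.8 197.5]]
0.2 [[243.6 158.7]] meas [243.4 157.4] [[169.7 196.5]]
0.21 [[243.3 155.8]] meas [243.4 157.4] [[168.6 195.5]]
0.22 [[243.  152.9]] meas [243.4 157.4] [[167.5 194.5]]
[[0.656 0.203 0.2  ]
 [0.652 0.155 0.2  ]] 85.28793862237025 0.047983049721407385
[158 191  25  11 116] [170.98275862 196.29310345]
((647.2233276367188, 169.33120727539062), (59.765987396240234, 24.750783920288086), 70.454833984375)
pca 87.79663358770185 [0.64587037 0.16651878]
................................
................................
................................
................................
................................
..................##............
...................##...........
....................######......
......#######.......#########...
......#######.......##########..
......########.....############.
.......#######.....############.
.............#############.##...
...............#########........
.................#######........
..................###...........
..............
[... 281 characters left out ...]
...
......###########.......
......############......
.......############.....
.........###########....
.........###########....
..........##########....
..........#########.....
..........######........
..........######........
...........####.........
............###.........
............##..........
........................
........................
........................
........................
........................
........................
........................
t 14.97 pos [0.4419 0.2129 0.2764] yaw_y 78.98 F [ 0.3 -0.3 -0.7] M [ 0.027 -0.04   0.015] w 0.0458 ff 0.0 q [ 0.33  0.33  1.69 -0.    1.13 -1.05]
translation [-0.5248, -0.0008, -0.1097] roll -0.0001 rows 5.14307324014845
```

```bash
python3 -m crank '[{"translation":[0,0,-0.11],"roll":-0.1,"gripper":0.5},{"translation":[0,0,-0.11],"roll":-0.544,"gripper":0.5},{"translation":[-0.1,0,-0.11],"roll":-0.544,"gripper":0.5},{"translation":[-0.2,0,-0.11],"roll":-0.544,"gripper":0.5},{"translation":[-0.3,0,-0.11],"roll":-0.544,"gripper":0.5},{"translation":[-0.4,0,-0.11],"roll":-0.544,"gripper":0.5},{"translation":[-0.525,0,-0.11],"roll":-0.544,"gripper":0.5},{"translation":[-0.525,0,-0.11],"roll":-0.544,"gripper":0.5},{"translation":[-0.525,0,-0.11],"roll":-0.544,"gripper":0.5},{"translation":[-0.525,0,-0.11],"roll":-0.544,"gripper":0.5},{"translation":[-0.525,0,-0.11],"roll":-0.544,"gripper":0.5},{"translation":[-0.525,0,-0.11],"roll":-0.544,"gripper":0.5},{"translation":[-0.525,0,-0.11],"roll":-0.544,"gripper":0.5},{"translation":[-0.525,0,-0.11],"roll":-0.544,"gripper":0.5},{"translation":[-0.525,0,-0.11],"roll":-0.544,"gripper":0.5},{"translation":[-0.525,0,-0.11],"roll":-0.544,"gripper":0.5},{"translation":[-0.525,0,-0.11],"roll":-0.544,"gripper":0.5}]' >/dev/null; python3 go.py .648 .1725 .267 177
```

```text
t 16.38 pos [0.6478 0.1729 0.3205] yaw_y 176.72 F [ 0.4  0.6 -0. ] M [ 0.101  0.122 -0.046] w 0.0459 ff 0.0 q [ 0.17  0.54  1.18  0.    1.42 -2.91]
translation [0.0009, -0.0007, 0.1337] roll -0.0015 rows 1.2829061310908108
```

```bash
python3 -m crank '[{"translation":[0,0,0.04],"roll":0,"gripper":0.5},{"translation":[0,0,0.08],"roll":0,"gripper":0.5},{"translation":[0,0,0.12],"roll":0,"gripper":0.5},{"translation":[0,0,0.133],"roll":0,"gripper":0.5},{"translation":[0,0,0.133],"roll":0,"gripper":0.5}]' >/dev/null; python3 go.py;  python3 -m crank '[{"translation":[0,0,0],"roll":0,"gripper":0.3},{"translation":[0,0,0],"roll":0,"gripper":0},{"translation":[0,0,0],"roll":0,"gripper":0},{"translation":[0,0,0],"roll":0,"gripper":0},{"translation":[0,0,0],"roll":0,"gripper":0},{"translation":[0,0,0],"roll":0,"gripper":0}]' 8;python3 go.py
```

```text
t 16.80 pos [0.647  0.173  0.2667] yaw_y 176.83 F [-0.1 -0.1 -0.5] M [ 0.059  0.125 -0.06 ] w 0.0457 ff 0.0 q [ 0.17  0.58  1.25  0.    1.31 -2.91]
time: 17.3
tool_pos: [0.6492, 0.173, 0.2689]
ee_rot: [-2.159, 2.278, -0.005]
force: [13.5, -0.8, -7.0]
width: 0.0119
finger_force: 8.0
t 17.30 pos [0.6492 0.173  0.2689] yaw_y 176.92 F [13.5 -0.8 -7. ] M [-0.109 -1.986 -0.013] w 0.0119 ff 8.0 q [ 0.17  0.58  1.25 -0.    1.31 -2.92]
```

```bash
python3 -m crank '[{"translation":[0,-0.004,0],"roll":0,"gripper":0},{"translation":[0,-0.004,0],"roll":0,"gripper":0},{"translation":[0,-0.004,0],"roll":0,"gripper":0}]' 25 >/dev/null; python3 go.py
```

```text
t 17.55 pos [0.6495 0.173  0.2688] yaw_y 176.93 F [ 1.5 -1.5  4.9] M [-0.112 -0.245 -0.038] w 0.0118 ff 25.0 q [ 0.17  0.58  1.25 -0.    1.31 -2.92]
```

```bash
python3 -m crank '[{"translation":[0,0,0.0004],"roll":0.033,"gripper":0},{"translation":[0,0,0.0008],"roll":0.067,"gripper":0},{"translation":[0,0,0.0012],"roll":0.1,"gripper":0}]' >/dev/null; python3 go.py; python3 -m crank '[{"translation":[0,0,0.0004],"roll":0.033,"gripper":0},{"translation":[0,0,0.0008],"roll":0.067,"gripper":0},{"translation":[0,0,0.001],"roll":0.1,"gripper":0}]' >/dev/null; python3 go.py
```

```text
t 17.80 pos [0.6497 0.173  0.2684] yaw_y 158.63 F [ 3.9 -2.6  5. ] M [-0.227 -0.413 -0.011] w 0.0117 ff 25.0 q [ 0.17  0.58  1.25 -0.    1.31 -2.6 ]
t 18.05 pos [0.6498 0.1729 0.268 ] yaw_y 140.62 F [ 5.1 -1.5  4.2] M [-0.274 -0.66  -0.019] w 0.0118 ff 25.0 q [ 0.17  0.58  1.25 -0.    1.31 -2.28]
```

```bash
python3 -m crank '[{"translation":[0,0,0.0002],"roll":0.017,"gripper":0},{"translation":[0,0,0.0004],"roll":0.033,"gripper":0}]' >/dev/null; python3 go.py
python3 -m crank '[{"translation":[0,0,0.0002],"roll":0.017,"gripper":0},{"translation":[0,0,0.0004],"roll":0.033,"gripper":0}]' >/dev/null; python3 go.py
python3 -m crank '[{"translation":[0,0,0.0002],"roll":0.017,"gripper":0},{"translation":[0,0,0.0004],"roll":0.033,"gripper":0}]' >/dev/null; python3 go.py
python3 -m crank '[{"translation":[0,0,0.0002],"roll":0.017,"gripper":0},{"translation":[0,0,0.0003],"roll":0.033,"gripper":0}]' >/dev/null; python3 go.py
python3 -m crank '[{"translation":[0,0,0.0002],"roll":0.017,"gripper":0},{"translation":[0,0,0.0003],"roll":0.033,"gripper":0}]' >/dev/null; python3 go.py
```

```text
t 18.22 pos [0.6498 0.1729 0.2679] yaw_y 134.80 F [ 4.9 -2.1  5.5] M [-0.308 -0.573 -0.017] w 0.0121 ff 25.0 q [ 0.17  0.58  1.25 -0.    1.31 -2.18]
t 18.38 pos [0.6499 0.1729 0.2677] yaw_y 128.89 F [ 4.8 -2.4  4.9] M [-0.432 -0.68  -0.019] w 0.0117 ff 25.0 q [ 0.17  0.58  1.25 -0.    1.31 -2.08]
t 18.55 pos [0.6499 0.1728 0.2676] yaw_y 122.95 F [ 4.2 -2.4  5.6] M [-0.507 -0.648 -0.005] w 0.0121 ff 25.0 q [ 0.17  0.58  1.25 -0.    1.31 -1.97]
t 18.72 pos [0.6499 0.1728 0.2675] yaw_y 117.01 F [ 4.9 -2.7  4.3] M [-0.539 -0.739 -0.022] w 0.0123 ff 25.0 q [ 0.17  0.58  1.25 -0.    1.31 -1.87]
t 18.88 pos [0.6499 0.1727 0.2673] yaw_y 111.07 F [ 5.1 -3.6  4.3] M [-0.61  -0.792 -0.025] w 0.0118 ff 25.0 q [ 0.17  0.58  1.25 -0.    1.31 -1.77]
```

```bash
python3 -m crank '[{"translation":[0,0,0.0002],"roll":0.017,"gripper":0},{"translation":[0,0,0.0004],"roll":0.033,"gripper":0}]' >/dev/null; python3 go.py
python3 -m crank '[{"translation":[0,0,0.0002],"roll":0.017,"gripper":0},{"translation":[0,0,0.0004],"roll":0.033,"gripper":0}]' >/dev/null; python3 go.py
python3 -m crank '[{"translation":[0,0,0.0002],"roll":0.017,"gripper":0},{"translation":[0,0,0.0004],"roll":0.033,"gripper":0}]' >/dev/null; python3 go.py
python3 -m crank '[{"translation":[0,0,0.0002],"roll":0.017,"gripper":0},{"translation":[0,0,0.0003],"roll":0.033,"gripper":0}]' >/dev/null; python3 go.py
python3 -m crank '[{"translation":[0,0,0.0002],"roll":0.017,"gripper":0},{"translation":[0,0,0.0003],"roll":0.033,"gripper":0}]' >/dev/null; python3 go.py
```

```text
t 19.05 pos [0.65   0.1727 0.2672] yaw_y 105.13 F [ 4.7 -4.1  4.3] M [-0.659 -0.744 -0.008] w 0.0120 ff 25.0 q [ 0.17  0.58  1.25 -0.    1.31 -1.66]
t 19.22 pos [0.65   0.1726 0.2671] yaw_y 99.18 F [ 5.2 -5.2  4.8] M [-0.73  -0.696  0.043] w 0.0118 ff 25.0 q [ 0.17  0.58  1.25 -0.    1.31 -1.56]
t 19.38 pos [0.65   0.1726 0.2669] yaw_y 93.24 F [ 4.7 -4.6  4.6] M [-0.815 -0.734  0.013] w 0.0116 ff 25.0 q [ 0.17  0.58  1.25 -0.    1.31 -1.46]
t 19.55 pos [0.65   0.1726 0.2668] yaw_y 87.30 F [ 5.  -5.2  4.5] M [-0.859 -0.747 -0.018] w 0.0119 ff 25.0 q [ 0.17  0.58  1.25 -0.    1.31 -1.35]
t 19.72 pos [0.65   0.1725 0.2666] yaw_y 81.36 F [ 5.1 -5.6  5.3] M [-0.916 -0.725 -0.013] w 0.0121 ff 25.0 q [ 0.17  0.58  1.25 -0.    1.31 -1.25]
```

```bash
python3 -m crank '[{"translation":[0,-0.0015,0.0002],"roll":0.017,"gripper":0},{"translation":[0,-0.0015,0.0004],"roll":0.033,"gripper":0}]' >/dev/null; python3 go.py
python3 -m crank '[{"translation":[0,0,0.0002],"roll":0.017,"gripper":0},{"translation":[0,0,0.0004],"roll":0.033,"gripper":0}]' >/dev/null; python3 go.py
python3 -m crank '[{"translation":[0,0,0.0002],"roll":0.017,"gripper":0},{"translation":[0,0,0.0004],"roll":0.033,"gripper":0}]' >/dev/null; python3 go.py
python3 -m crank '[{"translation":[0,0,0.0002],"roll":0.017,"gripper":0},{"translation":[0,0,0.0003],"roll":0.033,"gripper":0}]' >/dev/null; python3 go.py
python3 -m crank '[{"translation":[0,0,0.0002],"roll":0.017,"gripper":0},{"translation":[0,0,0.0003],"roll":0.033,"gripper":0}]' >/dev/null; python3 go.py
```

```text
t 19.88 pos [0.65   0.1724 0.2665] yaw_y 75.43 F [ 5.2 -2.3  4.5] M [-0.249 -0.824 -0.006] w 0.0121 ff 25.0 q [ 0.17  0.58  1.25 -0.    1.3  -1.15]
t 20.05 pos [0.6499 0.1723 0.2664] yaw_y 69.49 F [ 5.3 -2.6  5.1] M [-0.403 -0.763 -0.005] w 0.0118 ff 25.0 q [ 0.17  0.58  1.25 -0.    1.3  -1.04]
t 20.22 pos [0.6499 0.1722 0.2663] yaw_y 63.55 F [ 4.2 -2.4  5.3] M [-0.493 -0.666 -0.021] w 0.0120 ff 25.0 q [ 0.17  0.58  1.25 -0.    1.3  -0.94]
t 20.38 pos [0.6499 0.1722 0.2661] yaw_y 57.61 F [ 4.7 -2.6  5. ] M [-0.563 -0.681 -0.002] w 0.0118 ff 25.0 q [ 0.17  0.58  1.25 -0.    1.3  -0.83]
t 20.55 pos [0.6499 0.1722 0.266 ] yaw_y 51.67 F [ 4.6 -3.   4.5] M [-0.646 -0.72  -0.004] w 0.0118 ff 25.0 q [ 0.17  0.58  1.25 -0.    1.3  -0.73]
```

```bash
python3 -m crank '[{"translation":[0,0,0.0002],"roll":0.017,"gripper":0},{"translation":[0,0,0.0004],"roll":0.033,"gripper":0}]' >/dev/null; python3 go.py
python3 -m crank '[{"translation":[0,0,0.0002],"roll":0.017,"gripper":0},{"translation":[0,0,0.0004],"roll":0.033,"gripper":0}]' >/dev/null; python3 go.py
python3 -m crank '[{"translation":[0,0,0.0002],"roll":0.017,"gripper":0},{"translation":[0,0,0.0004],"roll":0.033,"gripper":0}]' >/dev/null; python3 go.py
python3 -m crank '[{"translation":[0,0,0.0002],"roll":0.017,"gripper":0},{"translation":[0,0,0.0003],"roll":0.033,"gripper":0}]' >/dev/null; python3 go.py
python3 -m crank '[{"translation":[0,0,0.0002],"roll":0.017,"gripper":0},{"translation":[0,0,0.0003],"roll":0.033,"gripper":0}]' >/dev/null; python3 go.py
```

```text
t 20.72 pos [0.6498 0.1721 0.2659] yaw_y 45.73 F [ 4.1 -3.9  7.5] M [-0.707 -0.538  0.03 ] w 0.0123 ff 25.0 q [ 0.17  0.58  1.25 -0.    1.3  -0.63]
t 20.88 pos [0.6498 0.1721 0.2658] yaw_y 39.79 F [ 4.1 -3.5  6.7] M [-0.754 -0.478  0.099] w 0.0121 ff 25.0 q [ 0.17  0.58  1.25 -0.    1.3  -0.52]
t 21.05 pos [0.6498 0.1721 0.2657] yaw_y 33.85 F [ 2.7 -3.7  8.4] M [-0.823 -0.411  0.089] w 0.0121 ff 25.0 q [ 0.17  0.58  1.25 -0.    1.3  -0.42]
t 21.22 pos [0.6497 0.1721 0.2655] yaw_y 27.91 F [ 3.6 -4.6  7.7] M [-0.868 -0.399  0.199] w 0.0121 ff 25.0 q [ 0.17  0.58  1.25 -0.    1.3  -0.32]
t 21.38 pos [0.6497 0.172  0.2654] yaw_y 21.97 F [ 1.7 -5.1  8.7] M [-0.828 -0.318  0.145] w 0.0120 ff 25.0 q [ 0.17  0.58  1.25 -0.    1.3  -0.21]
```

Touch felt at tool yaw ≈46° (torque and Fz step up); a quarter turn more means ending at ≈ -44°.

```bash
python3 -m crank '[{"translation":[0,0,0.0003],"roll":0.033,"gripper":0},{"translation":[0,0,0.0006],"roll":0.066,"gripper":0},{"translation":[0,0,0.0009],"roll":0.1,"gripper":0},{"translation":[0,0,0.0012],"roll":0.133,"gripper":0},{"translation":[0,0,0.0015],"roll":0.166,"gripper":0}]' >/dev/null; python3 go.py
python3 -m crank '[{"translation":[0,0,0.0003],"roll":0.033,"gripper":0},{"translation":[0,0,0.0006],"roll":0.066,"gripper":0},{"translation":[0,0,0.0009],"roll":0.1,"gripper":0},{"translation":[0,0,0.0012],"roll":0.133,"gripper":0},{"translation":[0,0,0.0015],"roll":0.166,"gripper":0}]' >/dev/null; python3 go.py
python3 -m crank '[{"translation":[0,0,0.0003],"roll":0.033,"gripper":0},{"translation":[0,0,0.0003],"roll":0.035,"gripper":0},{"translation":[0,0,0.0003],"roll":0.035,"gripper":0},{"translation":[0,0,0.0003],"roll":0.035,"gripper":0}]' >/dev/null; python3 go.py
```

```text
t 21.80 pos [0.6495 0.172  0.2647] yaw_y -8.05 F [ 1.2 -5.4  8.9] M [-0.92   0.024  0.086] w 0.0117 ff 25.0 q [ 0.17  0.58  1.25 -0.    1.3   0.31]
t 22.22 pos [0.6493 0.1721 0.2641] yaw_y -37.92 F [-1.1 -4.2  9.3] M [-0.773  0.25   0.191] w 0.0119 ff 25.0 q [ 0.17  0.58  1.25 -0.    1.3   0.83]
t 22.55 pos [0.6492 0.1721 0.264 ] yaw_y -43.95 F [-0.4 -3.7 10. ] M [-0.732  0.327 -0.124] w 0.0117 ff 25.0 q [ 0.17  0.58  1.25 -0.    1.3   0.94]
```

```bash
python3 -m crank '[{"translation":[0,0,0],"roll":0,"gripper":0.5},{"translation":[0,0,0],"roll":0,"gripper":0.5},{"translation":[0,0,0],"roll":0,"gripper":0.5},{"translation":[0,0,0],"roll":0,"gripper":0.5},{"translation":[0,0,-0.08],"roll":0,"gripper":0.5},{"translation":[0,0,-0.16],"roll":0,"gripper":0.5},{"translation":[0,0,-0.24],"roll":0,"gripper":0.5},{"translation":[0,0,-0.24],"roll":0,"gripper":0.5},{"translation":[0,0,-0.24],"roll":0,"gripper":0.5}]'; python3 go.py .45 .2 .36 -44
```

```text
time: 23.3
tool_pos: [0.6496, 0.1727, 0.3611]
ee_rot: [2.89, 1.229, 0.006]
force: [0.6, 0.4, -1.1]
width: 0.0453
finger_force: 0.0
t 23.30 pos [0.6496 0.1727 0.3611] yaw_y -43.92 F [ 0.6  0.4 -1.1] M [-0.08   0.128  0.008] w 0.0453 ff 0.0 q [0.17 0.51 1.12 0.   1.5  0.94]
translation [-0.2969, -0.4068, 0.001] roll 0.0005 rows 4.831297418125216
```

Back away and check the result.

```bash
python3 -m crank '[{"translation":[-0.297,-0.407,0],"roll":0,"gripper":0.5},{"translation":[-0.297,-0.407,0],"roll":0,"gripper":0.5},{"translation":[-0.297,-0.407,0],"roll":0,"gripper":0.5},{"translation":[-0.297,-0.407,0],"roll":0,"gripper":0.5},{"translation":[-0.297,-0.407,0],"roll":0,"gripper":0.5},{"translation":[-0.297,-0.407,0],"roll":0,"gripper":0.5},{"translation":[-0.297,-0.407,0],"roll":0,"gripper":0.5},{"translation":[-0.297,-0.407,0],"roll":0,"gripper":0.5}]' >/dev/null; python3 go.py
python3 - <<'E'
from h import *
from rig import robot
c=robot.snapshot("scene");t=robot.snapshot("top"); a=crop(c,195,140,80,100,6)[:600]; b=crop(t,150,180,50,75,8)[:, :320]
im=np.zeros((600,800,3),np.uint8); im[:,:480]=a; im[:,480:]=b; cv2.imwrite("pics/end.png",im)
E
```

```text
t 23.97 pos [0.4495 0.1999 0.3587] yaw_y -43.91 F [ 0.9 -0.7 -0.1] M [-0.032  0.078  0.003] w 0.0457 ff 0.0 q [ 0.3   0.24  1.56 -0.    1.34  1.06]
```

View pics/end.png

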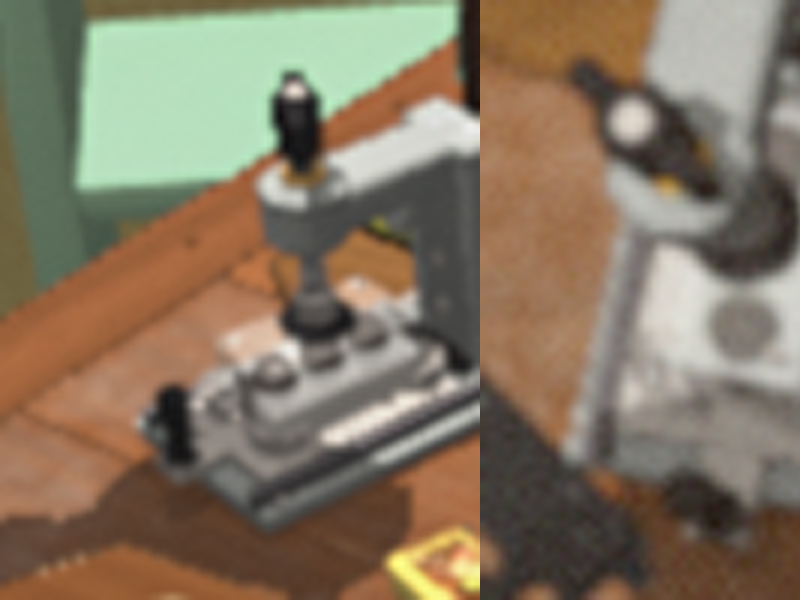

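The T-bar runs from (585,75) to (715,190) in the right half, which matches the commanded angle. The foot is on the mould, the tray is home and the arm is clear. Handing in.

```bash
python3 -c "
from rig import robot
print(robot.sign_off())"
```

```text
the job is handed in; nothing more can be done
None
```

I seated the mould in the nest, pushed the tray home against its stop, and turned the screw about a quarter turn past the felt touch; the job was handed in at about 24 s. Two notes: the touch point is known only to about 6°, and one check for levelness pressed the mould's top with the fingertips at about 74 N, with no visible damage.

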